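# Store a loaded spot-plate tray in the vacant bay of the tray rack

## Task

Put the steel tray with the blue handles, together with the white spot plate lying in it, away in the one empty bay of the grey three-bay rack (the bay with the green tag on its roof). Lift it level by the bail across its middle, set it down on the open ledge in front of that bay and let go; then take it by the upright pull at its front and slide it fully home against the back of the bay. Keep the tray level throughout and leave the stored trays and everything else where they are.

Things in the scene. Friction and masses are not known exactly. Their poses are not given: they have to be found in the camera images.
- tray: The tray is a sheet-steel box 134 (x) x 106 (y) mm outside, walls 4 thick and 20 high, floor 3 thick. Across its middle runs a flat bail (carrying handle), and from its front (-x) wall sticks a pull. Steel with blue handles, loose, 0.25 kg, carries the spot plate. Origin: centre of its underside; +x points to its rear, which goes first into the bay; z up.
- tray_bail (a point): Centre of the tray's blue bail, 44 mm above the tray's underside. The bail is a flat bar along the tray's y, 12 mm thick (x), 14 mm high, 106 mm long; free space of 25 mm beneath it down to the spot plate. Axes as the tray's.
- tray_pull (a point): Grip point of the tray's blue front pull, 90 mm in front (-x) of the tray's origin and 34 mm above its underside. The pull is an upright block 26 (x) x 12 (y) mm whose top is 48 mm above the tray's underside. Axes as the tray's.
- spot_plate: White porcelain spot plate with twelve wells, 121 x 92 x 13 mm, 0.3 kg, lying loose in the tray with 2 to 3 mm play. Origin: centre of its underside, 3 mm above the tray's underside.
- rack: Grey fixed rack, 300 (x) x 391 (y) x 80 mm. Origin: centre of its underside, +x to its back. Floor 16 mm above the worktop. x -150 to 5 mm: open ledge, guides 12 mm high between lanes 119 mm wide that narrow over the last 30 mm. x 5 to 142: three bays at y = -125, 0, 125, each 111 mm wide, 58 high inside under a white roof; back wall at x = 142.
- vacant_tag: Green flat tag, 30 x 50 x 4 mm, fixed on the rack's roof over the one empty bay. Its origin is not at the tag but on the floor of that bay, exactly where the tray's origin is when the tray is fully home; axes as the rack's. The tray stands wholly on the ledge when its origin is about 145 mm in front (-x) of this point.
- stored_tray_a: Tray of the same shape with black handles, holding a spot plate, stored fully home in one of the other bays. Its pull sticks out in front of the roof by some 35 mm. Origin as the tray's.
- stored_tray_b: Empty tray of the same shape with black handles, stored fully home in the third bay. Origin as the tray's.
- amber_bottle_a: Amber glass dropper bottle with black teat, 39 mm across, 104 mm high, a bystander. Origin: centre of its underside.
- amber_bottle_b: Amber glass dropper bottle with black teat, 39 mm across, 104 mm high, a bystander. Origin: centre of its underside.
- amber_bottle_c: Amber glass dropper bottle with black teat, 39 mm across, 104 mm high, a bystander. Origin: centre of its underside.
- cylinder: Glass measuring cylinder, 42 mm across, 165 mm high, a bystander. Origin: centre of its underside.

How it is judged (in metres and radians):
On the way, in this order (a step that is already met when the one before it is completed fails the run):
1. the tray stands let go on the ledge in front of the vacant bay (not yet pushed farther in than 70 mm short of home) (x of tray in the frame of vacant_tag between -0.185 and -0.07 m and y of tray in the frame of vacant_tag between -0.012 and 0.012 m and z of tray in the frame of vacant_tag between -0.004 and 0.006 m and angle between the x axis of tray and the x axis of vacant_tag, either way round below 0.12 rad and contact force between the fingers and tray below 0.3 N and linear speed of tray below 0.03 m/s), for 0.1 s.
2. the tray is being moved by its front pull, less than 50 mm short of home (x of tray in the frame of vacant_tag above -0.05 m and contact force between the fingers and tray above 0.5 N and distance between the grasp point and tray_pull below 0.06 m).
At the end, for the whole second after the job is handed in: The tray is at rest in the vacant bay, within 6 mm of fully home against the back wall, flat on the bay's floor, with the spot plate still lying flat inside it (x of tray in the frame of vacant_tag between -0.006 and 0.004 m and y of tray in the frame of vacant_tag between -0.006 and 0.006 m and z of tray in the frame of vacant_tag between -0.003 and 0.004 m and angle between the x axis of tray and the x axis of vacant_tag, either way round below 0.06 rad and angle between tray's own z axis and vertical below 0.05 rad and linear speed of tray below 0.02 m/s and x of spot_plate in the frame of tray between -0.008 and 0.008 m and y of spot_plate in the frame of tray between -0.008 and 0.008 m and z of spot_plate in the frame of tray between -0.003 and 0.008 m); the robot touches nothing.
It fails at once if the tray is tilted by more than 20 degrees (angle between tray's own z axis and vertical above 0.35 rad).
It fails at once if a stored tray is shifted by more than 10 mm (distance of any of stored_tray_a, stored_tray_b from where it was at the start of the episode above 0.01 m).
It fails at once if a bottle or the measuring cylinder is shifted by more than 20 mm or knocked over (distance of any of amber_bottle_a, amber_bottle_b, amber_bottle_c, cylinder from where it was at the start of the episode above 0.02 m or angle between any of amber_bottle_a, amber_bottle_b, amber_bottle_c, cylinder's own z axis and vertical above 0.5 rad).
It also fails if it takes over 54 s, if anything falls off the work surface, if the arm or the gripper's body presses on something with over 40 N, if the wrist force passes 120 N, or if a joint passes its speed limit or range.

## Robot

A 7-joint arm with a two-finger parallel gripper is mounted at the origin on a cart in front of the work surface, level with it; the furniture and walls round the work are solid. World frame = base frame: x ahead of the robot, y to its left, z up, the work surface at z = 0. Lengths are in mm, angles in rad, forces in N, time in s.
With the tool pointing down it reaches from about 400 to 850 mm from the base axis. Payload 10.4 kg.
Tool frame: the origin (TCP) lies between the finger pads; the fingertips stand 17 mm ahead of it and the grasp point (between the pads) lies 2 mm behind it (bot.tcp_to_tips is the distance from the TCP to the fingertips, in mm); y points along the fingers, x is the direction in which the jaws open and shut, and the axes are right-handed (so a half turn about y gives the same grasp; the last joint's range is limited). The gripper opens to 87 mm and grips with 3 to 60 N. Pads are 19 mm wide; open, the fingers measure 117 mm over their backs; the gripper's body (75 mm by 190 mm) begins 51 mm behind the grasp point.
Start: joints at [-1.224, 0.332, -0.065, 1.46, 0.022, 1.35, -0.088], TCP at [225.881, 582.776, 239.576] pointing down, gripper open.
Joint ranges: [-2.6, 2.6], [-0.5, 2.12], [-1.47, 1.34], [0.16, 2.42], [-1.27, 4.41], [0.06, 2.06], [-2.6, 2.6]. Speed limits (rad/s): [2.22, 2.22, 2.79, 2.79, 3.14, 3.14, 3.14].

## Interface

Orientations are given as a unit quaternion [x, y, z, w].
In Python, from workcell import status, vision, bot, nets gives the robot as it stands.
- The arm moves only by the tool apply_moves, never from a script. Its argument "rows" is a list of rows, each a list of 3 entries, a list of its own where there are three numbers: the finger opening in mm, from 0 to 87, then the shift along the tool's x, y, z in mm, then the turn, a rotation vector about the tool's x, y, z in degrees. A call has 1 to 20 rows; each row shifts and turns the commanded pose from where the row before left it, along the tool's axes as they then stand; what a row does not reach is not made up. A row lasts 1/8 s, in which the tool goes at most 62.5 mm and 10.7 degrees, less where a joint would pass 70% of its speed; a pose out of reach is approached as far as the arm can. A call is refused whole if a number of a shift passes 62.5 or a number of a turn 10.7, either way. A call with a gripper value outside its range is refused whole. The fingers move at their own pace and stop on an object; "newtons" is the grip in N (left out, the last holds). Time passes only in rows, so rows that do not move let the fingers close. It gives the time, the measured TCP pose, the force and the opening at its end, in the units of the state.
- status.state(): the state, without advancing time (a new reading comes with each control period).
- vision.camera(name): name is "scene" or "top" or "wrist"; returns the picture (480x640x3 uint8, blue, green, red); there is no depth.
- vision.calibration(name): a dict with "fov_y" (degrees; the focal length in pixels is half the picture's height over the tangent of half this angle, whatever the lens; pixels are square), "cx", "cy" (the principal point, pixels), "cam_to_world" (4x4, takes a point from camera to world coordinates). Camera axes: x right, y down, z forward; pixel columns grow to the right and rows downward; lengths in mm; the calibration is good to about 2 mm. A picture is of the moment at which its call begins: read the wrist's pose just before it. calibration takes no time and is no camera call; for the wrist camera it gives the pose at the moment of the call.
- bot.finish_job(): hands the job in, once; it reports no verdict.
Trained networks look in the newest picture that a camera, given by its name, has taken for a name from the list of things; names that differ only in an ending like _2 or _b are one class to them, and where a whole thing is asked for, a point or a joint stands for the part that bears it (a point fixed in the world has none). Each returns a list of dicts, best first, with "conf" (0 to 1); they miss things now and then, are a little off and sometimes report something else, mostly with a low value. They report only what shows in the picture. A call takes as long as a camera call.
- nets.masks_of(target, camera): "mask" (480x640 bool, what is visible of it).
- nets.landmark_of(target, camera): "position" ([x, y, z] in mm, in the coordinates of the camera as it stood for that picture, good to about 4 mm: a listed point, or the origin of a listed thing).
The state is a dict: "t": time; "joint_pos": joint angles; "joint_velocities": joint speeds; "effort": joint torques, N m; "eef_pos": TCP position; "tcp_rot": TCP orientation; "wrist_force": force on the tool from outside, world axes, zero at the start; "ft_torque": the same for the moment, N m; "grip_width": opening from 0.0 (shut) to 1.0 (fully open).
Only numpy, scipy, OpenCV 4.12 (cv2) and the standard library are available. Lean on these libraries where they do the work, as an engineer would, in place of code of your own. Each camera call takes 0.05 s, during which the arm holds its last target. There are 200 camera calls.

## Working session

There is one attempt and no reset: what is moved stays moved. The work goes in short steps, Python scripts to look and compute and a tool call to move; the robot and the scene stay as the last step left them, time stands still between calls to the robot, and variables do not carry over. Pictures are saved under pics/ and viewed, about 8 in all and at most 12, crops included, and the job is handed in when it is done.

Besides the shell and the picture viewer there is one more tool, called after "Call:" in YAML: its name, and indented under it one key for each argument. apply_moves: Moves the arm, as the interface text tells. Its arguments: {"type":"object","properties":{"rows":{"type":"array"},"newtons":{"type":"number"}},"required":["rows"]}

```bash
mkdir -p pics; cat > h.py <<'E'
import numpy as np, cv2
from scipy.spatial.transform import Rotation as R
from workcell import status, vision, bot, nets
def lm(n,c,k=1):
    T=np.array(vision.calibration(c)["cam_to_world"])
    return [(round(d["conf"],2),np.round((T@np.r_[d["position"],1])[:3],1)) for d in nets.landmark_of(n,c)[:k]]
E
python3 - <<'E'
from h import *
s=status.state();print(s)
for c in ["scene","top"]:
    cv2.imwrite(f"pics/{c}0.png",vision.camera(c)); 
    cal=vision.calibration(c); print(c,np.round(np.array(cal["cam_to_world"]),3).tolist(),cal["fov_y"],cal["cx"],cal["cy"])
    for n in ["tray","tray_bail","tray_pull","spot_plate","rack","vacant_tag","stored_tray_a","amber_bottle_a","cylinder"]:
        print(n,lm(n,c,3))
E
```

```text
{'t': 0.0, 'joint_pos': array([-1.22358752,  0.33286311, -0.06471751,  1.46093203,  0.0216029 ,
        1.34987199, -0.08848218]), 'joint_velocities': array([ 2.02726760e-03, -4.04742410e-04,  1.70985078e-03,  3.08759826e-05,
       -1.45813819e-03,  2.41547158e-03,  1.52589386e-03]), 'effort': array([-1.82952550e-05, -6.23256326e+01,  2.47630145e-02, -3.89903712e+01,
       -6.13359734e-02,  3.99120210e-02,  1.52843377e-04]), 'eef_pos': array([225.76613765, 582.42263433, 238.76386035]), 'tcp_rot': array([ 0.58368458,  0.39917699, -0.39995665, -0.58309925]), 'wrist_force': array([-0.25625562,  0.90804502, -0.34082952]), 'ft_torque': array([ 0.00330983,  0.00259851, -0.03556243]), 'grip_width': 0.99877119055417}
scene [[0.494, -0.342, 0.799, -653.398], [-0.869, -0.211, 0.447, -611.713], [0.016, -0.916, -0.402, 668.319], [0.0, 0.0, 0.0, 1.0]] 46.93836336903886 318.7595326135109 232.1752290603713
tray []
tray_bail []
tray_pull []
spot_plate []
rack [(0.82, array([ 6.398e+02, -6.610e+01,  4.000e-01]))]
vacant_tag []
stored_tray_a [(0.89, array([ 709.2, -196. ,   15.8])), (0.88, array([71
[... 395 characters left out ...]
ray_bail [(0.62, array([439.7, 283.9,   8.2])), (0.6, array([438.8, 290.3,  43.2]))]
tray_pull [(0.77, array([351.2, 300.1,  43. ])), (0.16, array([547.2, 582.5,  -0.6]))]
spot_plate [(0.82, array([440.3, 286.9,   5.6])), (0.43, array([ 5.001e+02, -4.543e+02,  3.000e-01]))]
rack [(0.89, array([632.8, -67.9,   4.2])), (0.59, array([ 620.7, -452. ,   -0. ]))]
vacant_tag [(0.75, array([710.8, -68.9,  20.3]))]
stored_tray_a [(0.32, array([436.5, 288.9,  42.1])), (0.28, array([ 619. , -450.6,   -4.8]))]
amber_bottle_a [(0.7, array([ 567.3, -422.6,    2.3])), (0.65, array([552.1, 585.2,  -1.8])), (0.61, array([ 6.182e+02, -4.520e+02,  4.000e-01]))]
cylinder [(0.8, array([ 499.9, -449.7,    2.7]))]
```

View pics/top0.png

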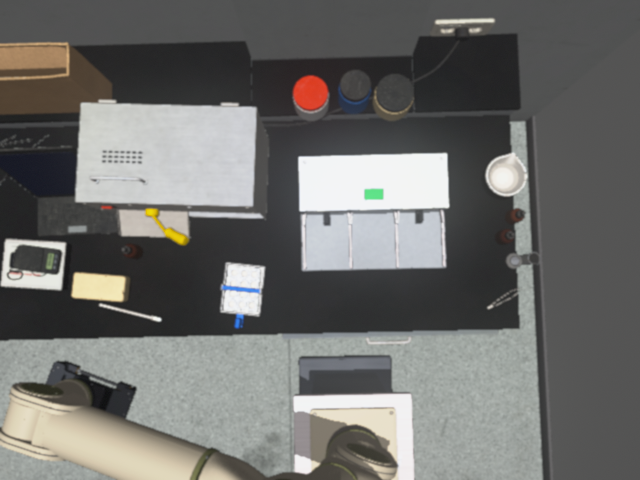

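View pics/scene0.png

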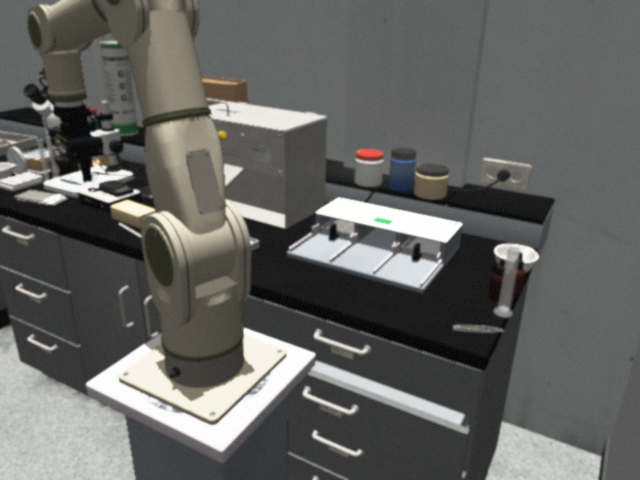

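```bash
python3 - <<'E'
from h import *
s=status.state();print(np.round(R.from_quat(s["tcp_rot"]).as_matrix(),3))
cal=vision.calibration("top");T=np.array(cal["cam_to_world"]);f=240/np.tan(np.radians(cal["fov_y"]/2))
def back(uv,z):
    d=T[:3,:3]@np.array([(uv[0]-cal["cx"])/f,(uv[1]-cal["cy"])/f,1]);p=T[:3,3];return (p+d*(z-p[2])/d[2])[:2]
im=vision.camera("top");hsv=cv2.cvtColor(im,cv2.COLOR_BGR2HSV)
m=((hsv[...,0]>95)&(hsv[...,0]<130)&(hsv[...,1]>110)&(hsv[...,2]>60)).astype(np.uint8)
n,l,st,c=cv2.connectedComponentsWithStats(m)
for i in range(1,n):
    if st[i,4]>12:
        r=cv2.minAreaRect(np.argwhere(l==i)[:,::-1].astype(np.float32))
        b=cv2.boxPoints(r); print(st[i],np.round(c[i],1),"z51",np.round(back(c[i],50),1),np.round([back(q,50) for q in b],1).tolist())
m=((hsv[...,0]>45)&(hsv[...,0]<85)&(hsv[...,1]>110)).astype(np.uint8)
n,l,st,c=cv2.connectedComponentsWithStats(m)
for i in range(1,n):
    if st[i,4]>12:
        r=cv2.minAreaRect(np.argwhere(l==i)[:,::-1].astype(np.float32)); b=cv2.boxPoints(r)
        print("green",st[i],back(c[i],84),np.round([back(q,84) for q in b],1).tolist())
E
```

```text
[[ 0.361  0.    -0.932]
 [ 0.932  0.     0.361]
 [ 0.    -1.     0.   ]]
[338  88  32  17 115] [352.6  99.5] z51 [943.9 -22.1] [[939.2, 23.2], [977.2, 16.0], [960.6, -67.5], [922.7, -60.2]]
[222 285  37   8 125] [239.6 288.7] z51 [440.  291.3] [[441.1, 338.6], [451.5, 337.3], [438.0, 241.5], [427.6, 242.9]]
[234 314  10  15 123] [238.6 321.3] z51 [354.4 295.2] [[373.7, 307.0], [373.2, 283.2], [336.4, 283.7], [336.9, 307.5]]
green [365 189  18  10 170] [680.09983621 -68.70209253] [[693.1, -46.5], [692.0, -91.0], [668.2, -90.2], [669.3, -45.8]]
```

Call:
apply_moves:
  rows:
    - [87,[-19.5,0,-30.5],[0,0,0]]
    - [87,[-19.5,0,-30.5],[0,0,0]]
    - [87,[-19.5,0,-30.5],[0,0,0]]
    - [87,[-19.5,0,-30.5],[0,0,0]]
    - [87,[-19.5,0,-30.5],[0,0,0]]
    - [87,[-19.5,0,-30.5],[0,0,0]]
    - [87,[-19.5,0,-30.5],[0,0,0]]
    - [87,[-19.5,0,-30.5],[0,0,0]]
    - [87,[-19.5,0,-30.5],[0,0,0]]
    - [87,[-19.5,0,-30.5],[0,0,0]]
    - [87,[0,0,0],[0,9.5,0]]
    - [87,[0,0,0],[0,9.5,0]]
    - [87,[0,0,0],[0,9.5,0]]
    - [87,[0,0,0],[0,9.5,0]]
    - [87,[0,0,0],[0,9.5,0]]
    - [87,[0,0,0],[0,9.5,0]]
    - [87,[0,0,0],[0,9.5,0]]
    - [87,[0,0,0],[0,9.5,0]]
    - [87,[0,0,0],[0,0,0]]

```text
t: 3.42
eef_pos: [439.8, 290.8, 239.7]
tcp_rot: [-0.706, 0.044, -0.044, 0.706]
wrist_force: [-0.5, 0.3, -0.2]
grip_width: 0.999
```

```bash
cat >> h.py <<'E'
def pose():
    s=status.state();M=R.from_quat(s["tcp_rot"]).as_matrix()
    return s["t"],np.round(s["eef_pos"],1),"yaw",round(np.degrees(np.arctan2(M[1,0],M[0,0])),2),"down",np.round(M[:,1],3),"F",np.round(s["wrist_force"],1),"g",round(87*s["grip_width"],1),"j7",round(s["joint_pos"][6],2)
def back(c,uv,z):
    cal=vision.calibration(c);T=np.array(cal["cam_to_world"]);f=240/np.tan(np.radians(cal["fov_y"]/2))
    d=T[:3,:3]@np.array([(uv[0]-cal["cx"])/f,(uv[1]-cal["cy"])/f,1]);p=T[:3,3];return (p+d*(z-p[2])/d[2])[:2]
def blobs(c,im,h0,h1,z,s0=110,v0=60,mina=200):
    hsv=cv2.cvtColor(im,cv2.COLOR_BGR2HSV)
    m=((hsv[...,0]>h0)&(hsv[...,0]<h1)&(hsv[...,1]>s0)&(hsv[...,2]>v0)).astype(np.uint8)
    n,l,st,ce=cv2.connectedComponentsWithStats(m)
    for i in range(1,n):
        if st[i,4]>mina:
            b=cv2.boxPoints(cv2.minAreaRect(np.argwhere(l==i)[:,::-1].astype(np.float32)))
            w=np.array([back(c,q,z) for q in b]); e=[w[1]-w[0],w[2]-w[1]]; e=max(e,key=np.linalg.norm)
            print(st[i],np.round(ce[i]),"ctr",np.round(w.mean(0),1),"long dir deg",round(np.degrees(np.arctan2(e[1],e[0])),2),"size",[round(np.linalg.norm(w[1]-w[0]),1),round(np.linalg.norm(w[2]-w[1]),1)])
E
python3 - <<'E'
from h import *
print(pose())
im=vision.camera("wrist");cv2.imwrite("pics/w1.png",im)
print(np.round(vision.calibration("wrist")["cam_to_world"],2).tolist())
for n in ["tray","tray_bail","tray_pull","spot_plate"]: print(n,lm(n,"wrist",2))
blobs("wrist",im,95,130,51)
E
```

```text
(3.425, array([439.8, 290.8, 239.7]), 'yaw', np.float64(-7.13), 'down', array([ 0.,  0., -1.]), 'F', array([-0.5,  0.3, -0.2]), 'g', 86.9, 'j7', np.float64(-0.77))
[[0.99, -0.12, -0.03, 447.24], [-0.12, -0.96, -0.24, 355.34], [-0.0, 0.24, -0.97, 385.12], [0.0, 0.0, 0.0, 1.0]]
tray [(0.73, array([442.5, 288.7,  -0.6]))]
tray_bail [(0.82, array([438.5, 285.4,  46.7]))]
tray_pull []
spot_plate [(0.97, array([438.5, 287.1,   3.4]))]
[ 317  172   12   99 1081] [323. 220.] ctr [439.  288.7] long dir deg -96.84 size [np.float64(10.5), np.float64(98.2)]
[220 207  41  20 688] [241. 217.] ctr [359.5 304.8] long dir deg -7.06 size [np.float64(39.0), np.float64(18.9)]
```

View pics/w1.png

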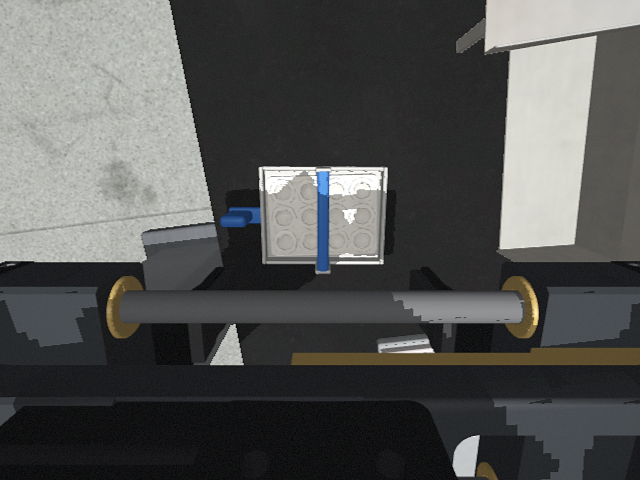

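Call:
apply_moves:
  rows:
    - [60,[-0.5,20,-2],[0,0,0]]
    - [60,[0,30,0],[0,0,0]]
    - [60,[0,30,0],[0,0,0]]
    - [60,[0,30,0],[0,0,0]]
    - [60,[0,30,0],[0,0,0]]
    - [60,[0,30,0],[0,0,0]]
    - [60,[0,16,0],[0,0,0]]
    - [60,[0,9,0],[0,0,0]]
    - [60,[0,0,0],[0,0,0]]
    - [0,[0,0,0],[0,0,0]]
    - [0,[0,0,0],[0,0,0]]
    - [0,[0,0,0],[0,0,0]]
    - [0,[0,0,0],[0,0,0]]
    - [0,[0,0,0],[0,0,0]]
    - [0,[0,0,0],[0,0,0]]
    - [0,[0,0,0],[0,0,0]]
  newtons: 40

```text
t: 5.68
eef_pos: [439.3, 288.8, 44.6]
tcp_rot: [-0.706, 0.044, -0.045, 0.706]
wrist_force: [0.6, -0.2, 0.2]
grip_width: 0.133
```

Call:
apply_moves:
  rows:
    - [0,[0,-3,0],[0,0,0]]
    - [0,[0,-6,0],[0,0,0]]
    - [0,[0,-10,0],[0,0,0]]
    - [0,[0,-14,0],[0,0,0]]
    - [0,[0,-16,0],[0,0,0]]
    - [0,[0,-16,0],[0,0,0]]
    - [0,[0,-14,0],[0,0,0]]
    - [0,[0,-10,0],[0,0,0]]
    - [0,[0,-6,0],[0,0,0]]
    - [0,[0,0,0],[0,0,0]]
  newtons: 50

```text
t: 6.92
eef_pos: [439.1, 288.9, 139.7]
tcp_rot: [-0.706, 0.044, -0.044, 0.706]
wrist_force: [-0.5, 0.2, -6.7]
grip_width: 0.135
```

```bash
python3 - <<'E'
from h import *
print(pose())
im=vision.camera("wrist");cv2.imwrite("pics/w2.png",im)
blobs("wrist",im,95,130,141)
im=vision.camera("top");print(lm("vacant_tag","top"),lm("rack","top"))
E
```

```text
(6.925, array([439.1, 288.9, 139.7]), 'yaw', np.float64(-7.19), 'down', array([ 0.,  0., -1.]), 'F', array([-0.5,  0.2, -6.7]), 'g', 11.7, 'j7', np.float64(-0.75))
[ 308  191   28  100 2686] [322. 241.] ctr [441.5 316.2] long dir deg -96.68 size [np.float64(11.2), np.float64(43.9)]
[  98  257   95   34 1392] [143. 272.] ctr [361.9 312.7] long dir deg 21.35 size [np.float64(45.1), np.float64(12.6)]
[309 323  27  30 758] [322. 337.] ctr [436. 271.] long dir deg -96.68 size [np.float64(11.9), np.float64(14.9)]
[(0.8, array([712.6, -66.1,  15.4]))] [(0.63, array([635.8, -69.9,   2.8]))]
```

View pics/w2.png

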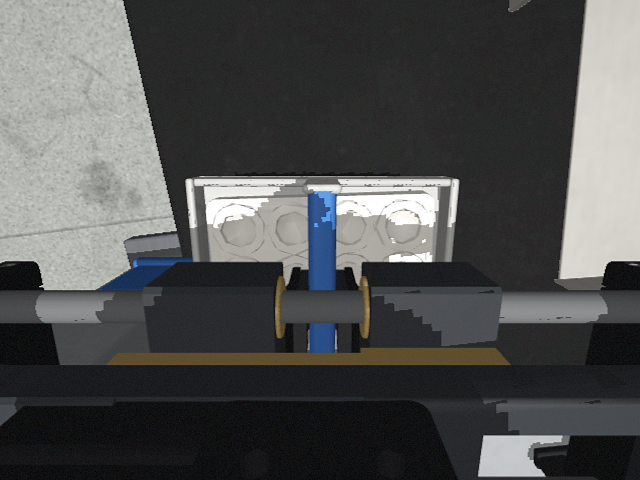

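Call:
apply_moves:
  rows:
    - [0,[2.8,0,-5.6],[0,0,0]]
    - [0,[5.5,0,-11.3],[0,0,0]]
    - [0,[8.3,0,-17],[0,0,0]]
    - [0,[11,0,-22.6],[0,0,0]]
    - [0,[11,0,-22.6],[0,0,0]]
    - [0,[11,0,-22.6],[0,0,0]]
    - [0,[11,0,-22.6],[0,0,0]]
    - [0,[11,0,-22.6],[0,0,0]]
    - [0,[11,0,-22.6],[0,0,0]]
    - [0,[11,0,-22.6],[0,0,0]]
    - [0,[11,0,-22.6],[0,0,0]]
    - [0,[11,0,-22.6],[0,0,0]]
    - [0,[11,0,-22.6],[0,0,0]]
    - [0,[11,0,-22.6],[0,0,0]]
    - [0,[11,0,-22.6],[0,0,0]]
    - [0,[8.3,0,-17],[0,-2.4,0]]
    - [0,[5.5,0,-11.3],[0,-2.4,0]]
    - [0,[2.8,0,-5.6],[0,-2.4,0]]
    - [0,[0,0,0],[0,0,0]]
    - [0,[0,0,0],[0,0,0]]

```text
t: 9.62
eef_pos: [561.2, -68.1, 139.5]
tcp_rot: [-0.707, 0.0, -0.0, 0.707]
wrist_force: [-0.6, 0.1, -7.3]
grip_width: 0.133
```

```bash
python3 - <<'E'
from h import *
print(pose())
im=vision.camera("wrist");cv2.imwrite("pics/w3.png",im)
for n in ["rack","vacant_tag","stored_tray_a"]: print(n,lm(n,"wrist",2))
blobs("wrist",im,45,85,84)
im=vision.camera("top");cv2.imwrite("pics/t3.png",cv2.resize(im[130:300,270:480],None,fx=3.5,fy=3.5,interpolation=cv2.INTER_CUBIC))
for n in ["rack","vacant_tag","tray","stored_tray_a"]: print(n,lm(n,"top",2))
im=vision.camera("scene")
for n in ["rack","vacant_tag","tray","stored_tray_a"]: print(n,lm(n,"scene",2))
E
```

```text
(9.625, array([561.2, -68.1, 139.5]), 'yaw', np.float64(-0.06), 'down', array([-0.,  0., -1.]), 'F', array([-0.6,  0.1, -7.3]), 'g', 11.6, 'j7', np.float64(0.16))
rack []
vacant_tag [(0.6, array([713.4, -63.3,  11.2]))]
stored_tray_a []
[ 491  222   57   69 3324] [518. 255.] ctr [679.7 -63.6] long dir deg 89.99 size [np.float64(45.3), np.float64(30.1)]
rack [(0.58, array([631.2, -65.5,   1. ]))]
vacant_tag [(0.41, array([709.7, -64.4,  17.8]))]
tray [(0.21, array([ 5.469e+02,  5.825e+02, -2.000e-01]))]
stored_tray_a []
rack [(0.72, array([641.3, -66.6,  -1.6]))]
vacant_tag []
tray [(0.93, array([556.7, -69.1,  97. ]))]
stored_tray_a [(0.94, array([ 710.1, -191.5,   18. ])), (0.73, array([710.3,  59. ,  12.7]))]
```

View pics/w3.png

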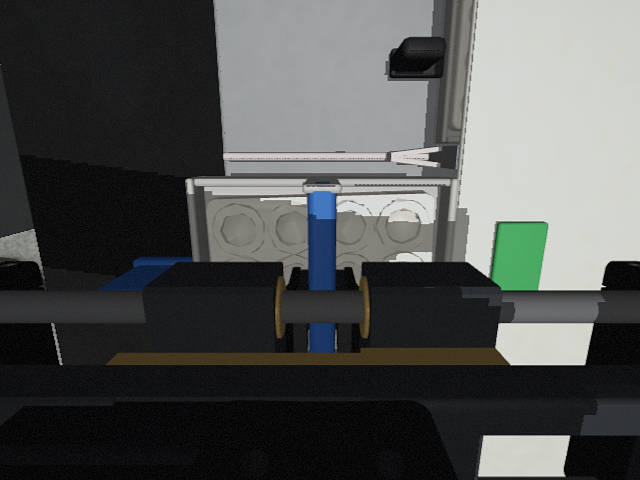

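View pics/t3.png

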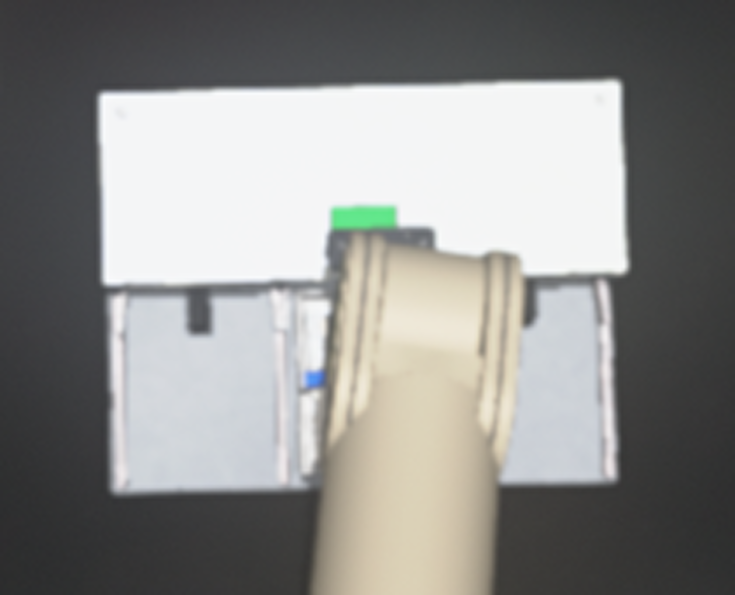

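```bash
python3 - <<'E'
from h import *
im=cv2.imread("pics/w3.png");g=cv2.cvtColor(im,cv2.COLOR_BGR2GRAY)
for c in (250,300,350,375): print(c,g[148:166,c])
P=lambda u,v,z:print((u,v,z),np.round(back("wrist",(u,v),z),1))
for u in (240,300,375): P(u,153,28);P(u,159.5,28)
P(497,222,84);P(547,222,84)
P(217,5,16);P(222,150,16)
P(190,182,139.5-44+20);P(457,182,139.5-44+20)
t=cv2.imread("pics/t3.png")
A=lambda x,y,z:np.round(back("top",(270+x/3.5,130+y/3.5),z),1)
print("roof",A(100,93,80),A(622,81,80),A(103,285,80),A(627,273,80),"ledge",A(112,492,16),A(616,482,16),"guides",A(118,450,28),A(283,450,28),A(612,450,28),"tag",A(331,207,84),A(397,207,84),"pullblack",A(200,312,64))
E
```

```text
250 [156 155 155 159  86 181 194 206 203 203 108 176 112  76 157 158 156 156]
300 [158 159 160 162  90 182 195 206 202 200 195 183 112  78 159 158 158 158]
350 [161 160 161 162 131 185 196 210 205 204 109 179 117  83 162 163 161 160]
375 [160 160 160 160 131 185 198 210 205 205 173 184 117  79 164 163 162 161]
(240, 153, 28) [501.4  -3. ]
(240, 159.5, 28) [501.1  -7.6]
(300, 153, 28) [544.7  -3. ]
(300, 159.5, 28) [544.6  -7.6]
(375, 153, 28) [598.8  -3. ]
(375, 159.5, 28) [599.   -7.6]
(497, 222, 84) [664.2 -42.6]
(547, 222, 84) [693.7 -42.6]
(217, 5, 16) [488.5  95.6]
(222, 150, 16) [485.2  -0.9]
(190, 182, 115.5) [496.6 -16.6]
(457, 182, 115.5) [626.2 -16.6]
roof [784.6 126.1] [ 783.6 -267.2] [638.7 126.9] [ 638.  -265.3] ledge [485.1 126.1] [ 483.7 -263.7] guides [517.  120.3] [514.   -6.7] [ 508.  -259.2] tag [692.8 -45.3] [691.5 -94.7] pullblack [618.3  54.6]
```

Call:
apply_moves:
  rows:
    - [0,[0,4,0],[0,0,0]]
    - [0,[0,8,0],[0,0,0]]
    - [0,[0,12,0],[0,0,0]]
    - [0,[0,14,0],[0,0,0]]
    - [0,[0,12,0],[0,0,0]]
    - [0,[0,10,0],[0,0,0]]
    - [0,[0,7,0],[0,0,0]]
    - [0,[0,5,0],[0,0,0]]
    - [0,[0,3,0],[0,0,0]]
    - [0,[0,2,0],[0,0,0]]
    - [0,[0,1,0],[0,0,0]]
    - [0,[0,1,0],[0,0,0]]
    - [0,[0,0,0],[0,0,0]]

```text
t: 11.95
eef_pos: [561.6, -67.8, 60.7]
tcp_rot: [-0.707, -0.0, -0.0, 0.707]
wrist_force: [0.1, -0.5, -5.9]
grip_width: 0.13
```

```bash
python3 - <<'E'
from h import *
print(pose())
im=vision.camera("scene")
print(lm("tray","scene"),lm("tray_pull","scene"))
E
```

```text
(11.95, array([561.6, -67.8,  60.7]), 'yaw', np.float64(0.01), 'down', array([ 0.,  0., -1.]), 'F', array([ 0.1, -0.5, -5.9]), 'g', 11.3, 'j7', np.float64(0.2))
[(0.82, array([558.1, -67.8,  16.7]))] [(0.76, array([467.2, -69.6,  52.1]))]
```

Call:
apply_moves:
  rows:
    - [0,[0,1,0],[0,0,0]]
    - [0,[0,0,0],[0,0,0]]

```text
t: 12.35
eef_pos: [561.7, -67.8, 60.6]
tcp_rot: [-0.707, -0.0, -0.0, 0.707]
wrist_force: [-5.2, 1.2, 8.0]
grip_width: 0.131
```

Call:
apply_moves:
  rows:
    - [40,[0,0,0],[0,0,0]]
    - [40,[0,0,0],[0,0,0]]
    - [40,[0,0,0],[0,0,0]]
    - [40,[0,0,0],[0,0,0]]
    - [40,[0,-5,0],[0,0,0]]
    - [40,[0,-12,0],[0,0,0]]
    - [40,[0,-20,0],[0,0,0]]
    - [40,[0,-25,0],[0,0,0]]
    - [40,[-10,-25,0],[0,0,0]]
    - [40,[-20,-23,0],[0,0,0]]
    - [40,[-30,0,0],[0,0,0]]
    - [40,[-30,0,0],[0,0,0]]
    - [40,[0,0,0],[0,10,0]]
    - [40,[0,0,0],[0,10,0]]
    - [40,[0,0,0],[0,10,0]]
    - [40,[0,0,0],[0,10,0]]
    - [40,[0,0,0],[0,10,0]]
    - [40,[0,0,0],[0,10,0]]
    - [40,[0,0,0],[0,10,0]]
    - [40,[0,0,0],[0,10,0]]

```text
t: 14.85
eef_pos: [471.7, -68.0, 170.4]
tcp_rot: [-0.54, 0.456, -0.456, 0.541]
wrist_force: [0.2, -0.1, -0.4]
grip_width: 0.461
```

Call:
apply_moves:
  rows:
    - [40,[0,0,0],[0,10,0]]
    - [40,[0,0,0],[0,0,0]]

```text
t: 15.1
eef_pos: [471.7, -68.0, 170.2]
tcp_rot: [-0.5, 0.5, -0.5, 0.501]
wrist_force: [-0.7, 0.2, 0.8]
grip_width: 0.462
```

```bash
python3 - <<'E'
from h import *
print(pose())
im=vision.camera("wrist");cv2.imwrite("pics/w4.png",im)
blobs("wrist",im,95,130,66)
print(lm("tray","wrist"),lm("tray_pull","wrist"),lm("vacant_tag","wrist"))
im=vision.camera("scene")
print(lm("tray","scene"),lm("tray_pull","scene"),lm("stored_tray_a","scene",2))
E
```

```text
(15.1, array([471.7, -68. , 170.2]), 'yaw', np.float64(-89.94), 'down', array([ 0.001,  0.   , -1.   ]), 'F', array([-0.7,  0.2,  0.8]), 'g', 40.2, 'j7', np.float64(-1.49))
[ 248  108  147   19 2746] [321. 117.] ctr [559.9 -67.4] long dir deg -89.8 size [np.float64(99.3), np.float64(11.7)]
[311 207  21  51 985] [321. 230.] ctr [478.9 -67.6] long dir deg -179.42 size [np.float64(14.6), np.float64(38.0)]
[(0.65, array([562.8, -67.6,  13. ]))] [(0.94, array([468.4, -63.6,  51.6]))] []
[(0.89, array([558.4, -68.1,  17.1]))] [(0.7, array([467.5, -68.2,  52.1]))] [(0.92, array([ 710. , -194.2,   18.1])), (0.62, array([711.6,  56.7,  11.4]))]
```

View pics/w4.png

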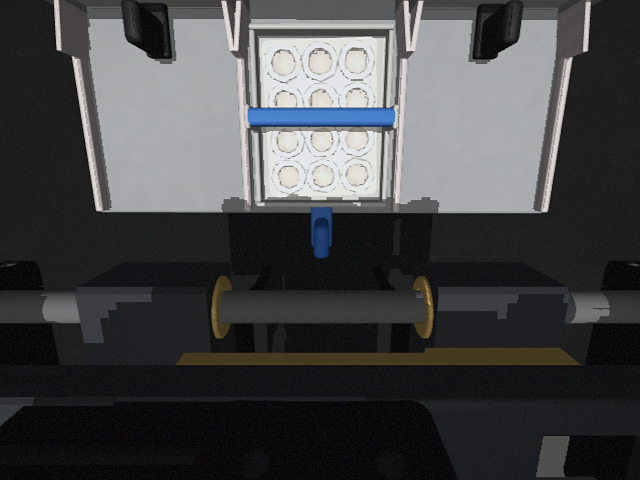

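Call:
apply_moves:
  rows:
    - [40,[0,10,0],[0,0,0]]
    - [40,[0,25,0],[0,0,0]]
    - [40,[0,30,0],[0,0,0]]
    - [40,[0,25,0],[0,0,0]]
    - [40,[0,15,0],[0,0,0]]
    - [40,[0,10,0],[0,0,0]]
    - [40,[0,5,0],[0,0,0]]
    - [40,[0,0,0],[0,0,0]]
    - [0,[0,0,0],[0,0,0]]
    - [0,[0,0,0],[0,0,0]]
    - [0,[0,0,0],[0,0,0]]
    - [0,[0,0,0],[0,0,0]]
    - [0,[0,0,0],[0,0,0]]
    - [0,[0,0,0],[0,0,0]]
  newtons: 25

```text
t: 17.25
eef_pos: [471.6, -67.8, 49.7]
tcp_rot: [-0.5, 0.5, -0.5, 0.5]
wrist_force: [-0.4, 0.2, 3.7]
grip_width: 0.134
```

Call:
apply_moves:
  rows:
    - [0,[0,0,3],[0,0,0]]
    - [0,[0,0,6],[0,0,0]]
    - [0,[0,0,9],[0,0,0]]
    - [0,[0,0,9],[0,0,0]]
    - [0,[0,0,9],[0,0,0]]
    - [0,[0,0,9],[0,0,0]]
    - [0,[0,0,9],[0,0,0]]
    - [0,[0,0,6],[0,0,0]]
    - [0,[0,0,6],[0,0,0]]
    - [0,[0,0,6],[0,0,0]]

```text
t: 18.5
eef_pos: [540.4, -68.3, 49.2]
tcp_rot: [-0.501, 0.502, -0.498, 0.498]
wrist_force: [-16.3, 0.2, 18.3]
grip_width: 0.135
```

Call:
apply_moves:
  rows:
    - [0,[0,0,6],[0,0,0]]
    - [0,[0,0,6],[0,0,0]]
    - [0,[0,0,6],[0,0,0]]
    - [0,[0,0,6],[0,0,0]]
    - [0,[0,0,6],[0,0,0]]
    - [0,[0,0,6],[0,0,0]]
    - [0,[0,0,6],[0,0,0]]
    - [0,[0,0,6],[0,0,0]]
    - [0,[0,0,6],[0,0,0]]

```text
t: 19.62
eef_pos: [594.9, -68.4, 49.2]
tcp_rot: [-0.501, 0.502, -0.499, 0.498]
wrist_force: [-14.7, 0.6, 13.7]
grip_width: 0.133
```

Call:
apply_moves:
  rows:
    - [0,[0,-0.5,4],[0,0,0]]
    - [0,[0,0,4],[0,0,0]]
    - [0,[0,0,4],[0,0,0]]
    - [0,[0,0,4],[0,0,0]]
    - [0,[0,0,3],[0,0,0]]
    - [0,[0,0,2],[0,0,0]]
    - [0,[0,0,0],[0,0,0]]

```text
t: 20.5
eef_pos: [617.1, -68.0, 49.3]
tcp_rot: [-0.501, 0.501, -0.499, 0.499]
wrist_force: [-6.4, 0.7, 2.9]
grip_width: 0.136
```

Call:
apply_moves:
  rows:
    - [0,[0,0,2],[0,0,0]]
    - [0,[0,0,2],[0,0,0]]
    - [0,[0,0,0],[0,0,0]]

```text
t: 20.88
eef_pos: [621.1, -68.0, 49.3]
tcp_rot: [-0.501, 0.501, -0.499, 0.499]
wrist_force: [-5.1, 0.9, 2.2]
grip_width: 0.133
```

Call:
apply_moves:
  rows:
    - [0,[0,0,2],[0,0,0]]
    - [0,[0,0,1],[0,0,0]]
    - [0,[0,0,0],[0,0,0]]

```text
t: 21.25
eef_pos: [621.9, -68.0, 49.2]
tcp_rot: [-0.502, 0.502, -0.498, 0.498]
wrist_force: [-18.5, 0.9, 12.9]
grip_width: 0.136
```

Call:
apply_moves:
  rows:
    - [0,[0,0,1],[0,0,0]]
    - [0,[0,0,1],[0,0,0]]
    - [0,[0,0,0],[0,0,0]]

```text
t: 21.62
eef_pos: [622.1, -68.1, 49.1]
tcp_rot: [-0.502, 0.504, -0.497, 0.497]
wrist_force: [-27.4, 1.9, 21.8]
grip_width: 0.139
```

Call:
apply_moves:
  rows:
    - [0,[0,0,-3],[0,0,0]]
    - [0,[0,0,0],[0,0,0]]
    - [36,[0,0,0],[0,0,0]]
    - [36,[0,0,0],[0,0,0]]
    - [36,[0,0,0],[0,0,0]]
    - [36,[0,0,0],[0,0,0]]
    - [36,[0,-5,0],[0,0,0]]
    - [36,[0,-15,0],[0,0,0]]
    - [36,[0,-25,0],[0,0,0]]
    - [36,[0,-25,0],[0,0,0]]
    - [36,[0,-25,-15],[0,0,0]]
    - [36,[0,-25,-30],[0,0,0]]
    - [36,[0,0,-40],[0,0,0]]
    - [36,[0,0,-40],[0,0,0]]
    - [36,[0,0,0],[0,0,0]]

```text
t: 23.5
eef_pos: [497.7, -68.1, 171.2]
tcp_rot: [-0.499, 0.5, -0.5, 0.501]
wrist_force: [-0.5, 0.9, 0.6]
grip_width: 0.413
```

```bash
python3 - <<'E'
from h import *
print(pose())
im=vision.camera("wrist");cv2.imwrite("pics/w5.png",im)
blobs("wrist",im,95,130,66)
print(lm("tray_pull","wrist"))
im=vision.camera("scene");cv2.imwrite("pics/s5.png",im)
print(lm("tray","scene"),lm("tray_pull","scene"),lm("stored_tray_a","scene",3))
E
```

```text
(23.5, array([497.7, -68.1, 171.2]), 'yaw', np.float64(-90.04), 'down', array([ 0.001,  0.002, -1.   ]), 'F', array([-0.5,  0.9,  0.6]), 'g', 36.0, 'j7', np.float64(-1.46))
[ 311   43   23   52 1150] [322.  68.] ctr [618.2 -68.2] long dir deg -179.58 size [np.float64(14.4), np.float64(31.2)]
[(0.97, array([618.9, -67.5,  52.2]))]
[(0.9, array([708.6, -69.9,  17.9]))] [(0.75, array([619.9, -70.1,  51. ]))] [(0.83, array([ 711.7, -195.1,   16. ])), (0.7, array([710.3,  57.2,  12.3])), (0.17, array([ 496.5, -449.8,   -1.7]))]
```

View pics/w5.png

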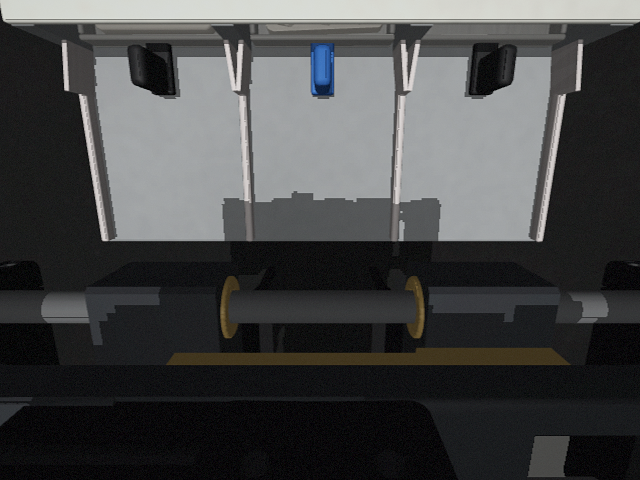

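The blue pull, with its front end at about (322, 96), lines up with the two black pulls at (152, 96) and (490, 96). The tray is therefore as far home as the stored trays, and straight.

```bash
python3 -c "
from h import *
print(bot.finish_job())"
```

```text
the job is handed in; nothing more can be done
None
```

The tray, with the spot plate in it, is stored fully home in the green-tagged bay, and I've handed the job in at about 23.5 s of the 54 s allowed. `finish_job` gave no verdict, so the result rests on my own checks.

**What I did:** I lifted the tray level by its bail and set it down on the ledge about 150 mm short of home. I let go there, and a look from above showed it straight in its lane with the plate flat in it. I then gripped the front pull and slid the tray in until it stopped against the back wall. The wrist force rose to about 27 N while the gripper barely moved. Finally I released it and backed the gripper clear.

**Last checks:**
- **Tray position:** the scene camera put the tray at (709, -70, 18) mm. My estimate for home was about (711, -68, 16) mm, so they agree within the roughly 4 mm accuracy of the network.
- **Depth and alignment:** in the last wrist picture the blue pull lines up with both black ones, and the tray looks straight.
- **Stored trays:** their measured positions are unchanged to within measuring accuracy.
- **Disagreements:** height readings were a few millimetres off between cameras, for example 12 to 18 mm for trays on the 16 mm floor. Sideways estimates of the bay differed by up to about 5 mm.
- **Not checked:** I couldn't see the spot plate once the tray was under the roof. I didn't re-measure the bottles and cylinder at the end, but the arm never went near them.

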